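# Seat a plug-cock key and rock it free

## Task

Fit the smaller tapered brass key into the open valve body, its handle in line with the pipe stubs, and press it down gently into its sprung cup with about 7 newtons, never more than 12. Keep that pressure on while you rock the handle about 30 degrees anticlockwise (seen from above) of the pipe line and then about 30 degrees clockwise of it, to feel that the taper turns freely; then bring the handle back in line and let go, leaving the key seated upright. Leave everything else where it stands.

Things in the scene. Friction and masses are not known exactly. Their poses are not given: they have to be found in the camera images.
- small_key: the smaller tapered brass key, 180 g, standing upright on its small end. Origin at the centre of its underside, z up. Cone: radius 13 mm at the bottom, 26 mm at 22.5 mm up; neck of radius 6 mm up to 50 mm; then a flat handle bar 54 mm long (along x), 14 mm thick (along y), 50 to 78 mm up, taken by its flat sides. Either half turn fits.
- key_end (a point): a point of the smaller key's handle, 25 mm out from its axis along its x, 64 mm above its underside
- large_key: the larger brass key, which does not fit: cone radius 19 to 32 mm, handle bar 72 mm long, same height of 78 mm and same handle thickness. It may stand in either of the two places. To be left alone.
- valve_body: fixed steel  square foot 100 mm, upright round housing 76 mm wide and 80 mm high, open on top (bore radius 31 mm), flanged pipe stubs to both sides along its x (out to 73 mm, flange tops 55 mm up). Origin on the bore's axis at table level, z up. Inside the bore is the greased brass cup that matches the small key's taper (see the mouth).
- mouth (a point): centre of the housing's open top, on the bore's axis. The cup's rim (radius 22 mm) lies 2 to 22 mm below it, set anew each time and not measured: find it by touch. The cup is sprung: it gives straight down 1 mm per 6 N, hard stop after 8 mm. Seated unloaded, the key's underside lies 16 mm below the cup's rim, 18 to 38 mm below this point.
- small_tub: lidded cream tub, 159 mm wide, 150 mm high, a bystander; origin at its underside
- clamp: round hose clamp lying flat, 64x81x16 mm, a bystander
- bung: black rubber bung, 44 mm wide, 35 mm high, a bystander
- ferrule: steel ferrule, 51 mm wide, 45 mm high, a bystander
- spanner: steel spanner lying flat, 226 mm long, a bystander
- brush: orange brush lying flat, 269 mm long, 62 mm high, a bystander
Things that resemble listed ones, but are neither listed nor needed, are in the scene too. What is shaped like the small_key but pink or red is not meant.

How it is judged:
By the outcome, as a careful person would: the job done as asked, in the order asked, and still so for the second after the job is handed in, with the robot touching nothing.
It also fails if it takes over 48 s, if anything falls off the work surface, if the arm or the gripper's body presses on something with over 40 N, if the wrist force passes 120 N, or if a joint passes its speed limit or range.

## Robot

A 6-joint arm with a two-finger parallel gripper is mounted at the origin on a cart in front of the work surface, level with it; the furniture and walls round the work are solid. World frame = base frame: x ahead of the robot, y to its left, z up, the work surface at z = 0. Lengths are in m, angles in rad, forces in N, time in s.
With the tool pointing down it reaches from about 0.35 to 0.975 m from the base axis. Payload 4.9 kg.
Tool frame: the origin (TCP) lies midway between the tips of the shut fingers; the grasp point (between the pads) lies 19 mm behind it; z points along the fingers, y is the line along which they close (so a half turn about z gives the same grasp; the last joint's range is limited). The gripper opens to 85 mm and grips with 20 to 120 N. Pads are 22 mm wide; open, the fingers measure 114 mm over their backs; the gripper's body (76 mm by 85 mm) begins 54 mm behind the grasp point. The pads swing forward as they close: fully open they stand 13 mm farther back than shut.
Start: joints at [-1.372, 0.053, 1.613, -0, 1.476, -0.119], TCP at [0.195, -0.594, 0.231] pointing down, gripper open.
Joint ranges: [-3.01, 3.01], [-1.01, 2.22], [0.06, 2.58], [-1.02, 4.17], [0.09, 2.62], [-3.14, 3.14]. Speed limits (rad/s): [2.57, 2.57, 3.14, 3.14, 3.14, 3.14].

## Interface

Orientations are given as a unit quaternion [w, x, y, z].
In Python, from plant import manip gives the robot as it stands.
- The arm moves only by the tool carry_out, never from a script. Its argument "moves" is a list of rows, each a list of 7 numbers: the opening, from 0 (shut) to 1 (fully open), then the shift along the tool's x, y, z normalised to -1 to 1, where 1 is 0.4 m, then the turn, a rotation vector about the tool's x, y, z normalised to -1 to 1, where 1 is 0.5 rad. In form: [[grip, dx, dy, dz, rx, ry, rz], ...]. A call has 1 to 8 rows; each row is the pose to reach, as a shift and turn from the pose commanded when the call began, along the tool's axes at that moment; what a row does not reach only later rows make up. A row lasts 1/12 s, in which the tool goes at most 41.7 mm and 7.16 degrees, less where a joint would pass 70% of its speed; a pose out of reach is approached as far as the arm can. A call with a number of a shift or a turn outside -1 to 1 is refused whole. A call with a gripper value outside its range is refused whole. The fingers move at their own pace and stop on an object; the grip force is fixed at half the most. Time passes only in rows, so rows that repeat a pose let the fingers close. It gives the time, the measured TCP pose, the force and the opening at its end, in the units of the state.
- manip.state(): the state, without advancing time (a new reading comes with each control period).
- manip.grab_frame(name): name is "scene" or "top"; returns the picture (400x640x3 uint8, red, green, blue); there is no depth.
- manip.camera_info(name): a dict with "intrinsics" (3x3 intrinsics, pixels), "extrinsics" (4x4, takes a point from world to camera coordinates). Camera axes: x right, y down, z forward; pixel columns grow to the right and rows downward; lengths in m; the calibration is good to about 2 mm. A picture is of the moment at which its call begins. camera_info takes no time and is no camera call.
- manip.job_done(): hands the job in, once; it reports no verdict.
The state is a dict: "time": time; "joint_pos": joint angles; "joint_vel": joint speeds; "joint_efforts": joint torques, N m; "tool_pos": TCP position; "tool_rot": TCP orientation; "contact_force": force on the tool from outside, world axes, zero at the start; "ft_torque": the same for the moment, N m; "gripper_width": opening from 0.0 (shut) to 1.0 (fully open).
Only numpy, scipy, OpenCV 4.12 (cv2) and the standard library are available. Lean on these libraries where they do the work, as an engineer would, in place of code of your own. Each camera call takes 0.05 s, during which the arm holds its last target. There are 200 camera calls.

## Working session

There is one attempt and no reset: what is moved stays moved. The work goes in short steps, Python scripts to look and compute and a tool call to move; the robot and the scene stay as the last step left them, time stands still between calls to the robot, and variables do not carry over. Pictures are saved under pics/ and viewed, on a budget of 10 in all, crops included, one or two more only if the job needs it, and the job is handed in when it is done.

Besides the shell and the picture viewer there is one more tool, called after ">>>" in YAML: its name, and indented under it one key for each argument. carry_out: Moves the arm, as the interface text tells. Scaled input: -1 to 1 covers 0.4 m each way for a shift and 0.5 rad each way for a turn. Its arguments: {"type":"object","properties":{"moves":{"type":"array"}},"required":["moves"]}

```bash
mkdir -p pics; python3 - <<'E'
from plant import manip
import cv2,numpy as np
for n in("scene","top"):
    f=manip.grab_frame(n);cv2.imwrite(f"pics/{n}0.png",f[:,:,::-1])
    c=manip.camera_info(n);print(n,np.round(c["intrinsics"],1).tolist(),np.round(c["extrinsics"],4).tolist())
print(manip.state())
E
```

```text
scene [[379.3, 0.0, 317.1], [0.0, 379.3, 205.2], [0.0, 0.0, 1.0]] [[-0.7633, -0.646, -0.0019, 0.3766], [-0.2715, 0.3234, -0.9065, 0.2302], [0.5862, -0.6914, -0.4223, 1.0455], [0.0, 0.0, 0.0, 1.0]]
top [[463.1, 0.0, 316.0], [0.0, 463.1, 198.4], [0.0, 0.0, 1.0]] [[-0.0531, -0.9986, 0.0006, -0.0056], [-0.9763, 0.0518, -0.2104, 0.529], [0.21, -0.0117, -0.9776, 1.2358], [0.0, 0.0, 0.0, 1.0]]
{'time': 0.1, 'joint_pos': array([-1.37202702e+00,  5.32738565e-02,  1.61414760e+00, -1.06172092e-05,
        1.47599779e+00, -1.19027082e-01]), 'joint_vel': array([ 0.00179206, -0.00053456, -0.00453515, -0.00025057,  0.00094168,
       -0.00182679]), 'joint_efforts': array([-1.64463445e-04, -3.94904101e+01, -3.71364176e+01, -1.19875322e-04,
        3.90129135e-03, -1.95652476e-06]), 'tool_pos': array([ 0.19516659, -0.59315803,  0.23020192]), 'tool_rot': array([-9.12360204e-04,  9.87401729e-01,  1.58230815e-01, -4.16846177e-05]), 'contact_force': array([-0.36596147,  0.75621067, -0.0092535 ]), 'ft_torque': array([-0.03769479,  0.00088863, -0.01563067]), 'gripper_width': 0.9998980534062906}
```

View pics/scene0.png

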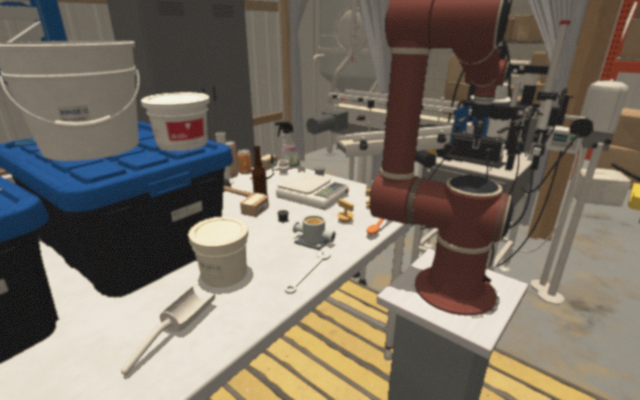

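View pics/top0.png

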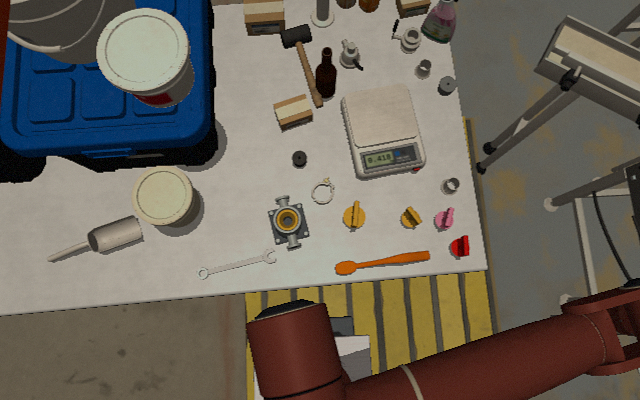

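The scene view shows the valve at about (313,230) and brass keys near (345,210) and (370,195). In the top view the valve is at (288,220), and the candidate keys are brass (354,215), brass (411,217), pink (445,218) and red (460,246). The brass one at (411,217) looks smaller, so I'll enlarge and measure it.

```bash
cat > h.py <<'E'
from plant import manip
import cv2,numpy as np
def cam(n):
    c=manip.camera_info(n);return np.array(c["intrinsics"]),np.array(c["extrinsics"])
def ray(n,uv,z):
    K,E=cam(n);R,t=E[:3,:3],E[:3,3];o=-R.T@t
    d=R.T@np.linalg.inv(K)@np.array([uv[0],uv[1],1.]);return o+d*(z-o[2])/d[2]
def proj(n,p):
    K,E=cam(n);q=K@(E[:3,:3]@np.array(p)+E[:3,3]);return q[:2]/q[2]
E
python3 - <<'E'
from h import *
f=cv2.imread("pics/top0.png");h=cv2.cvtColor(f,cv2.COLOR_BGR2HSV)
c=cv2.resize(f[175:265,260:475],None,fx=3.7,fy=3.7,interpolation=cv2.INTER_CUBIC);cv2.imwrite("pics/c1.png",c)
m=cv2.inRange(h,(14,90,60),(32,255,255));m[:,:260]=0;m[:180]=0;m[242:]=0;m[:,475:]=0
n,l,s,ce=cv2.connectedComponentsWithStats(m)
for i in range(1,n):
    if s[i,4]>20:
        print(s[i],ce[i])
        # brightness subset (handle top)
E
```

```text
[343 201  23  27 415] [354.0746988  215.62891566]
[401 206  21  22 257] [410.22957198 217.65758755]
[276 209  22  22 307] [286.76547231 219.05863192]
```

View pics/c1.png

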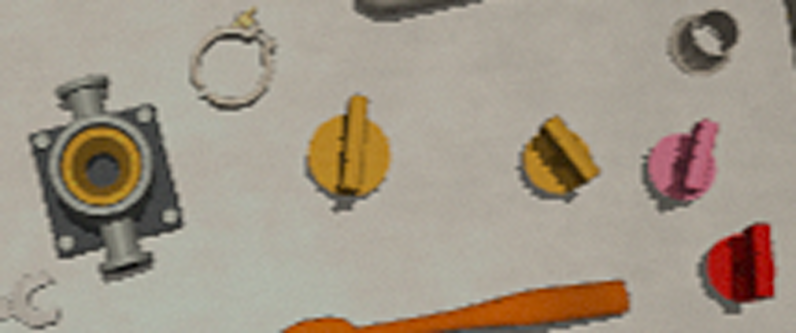

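The crop confirms it. The brass key at crop (560,155), pixel (411,217), has the smaller cone and shorter handle; the one at (354,215) is the large key; the pink and red ones are lookalikes. Next I'll measure the handle top face, the cone and the valve ring.

```bash
python3 - <<'E'
from h import *
f=cv2.imread("pics/top0.png")
K,E=cam("top");print("cam",-E[:3,:3].T@E[:3,3])
S=8
def crop(x0,y0,w,h): return cv2.resize(f[y0:y0+h,x0:x0+w],None,fx=S,fy=S,interpolation=cv2.INTER_CUBIC)
c=crop(394,200,34,34);h=cv2.cvtColor(c,cv2.COLOR_BGR2HSV)
np.set_printoptions(linewidth=250)
print(cv2.cvtColor(f,cv2.COLOR_BGR2HSV)[203:230,399:424,2])
a=crop(394,200,34,34); b=crop(262,188,54,66)
cv2.imwrite("pics/c2.png",np.hstack([cv2.resize(a,(400,400)),cv2.resize(b,(400,489))[:400]]))
cv2.imwrite("pics/c2.png",np.hstack([cv2.resize(a,(400,489)),cv2.resize(b,(400,489))]))
E
```

```text
cam [ 0.25662338 -0.01846825  1.31943791]
[[174 175 174 171 168 172 167 170 171 173 172 173 172 172 174 174 175 174 172 172 172 170 171 172 167]
 [175 171 173 171 173 169 173 169 171 172 174 173 170 172 174 171 173 174 171 173 172 171 171 169 171]
 [173 174 173 174 174 172 172 172 173 174 171 171 174 174 175 176 172 174 174 170 173 170 172 169 169]
 [176 174 172 176 175 172 177 173 174 169 160 143 160 176 174 174 175 174 174 172 174 170 172 169 170]
 [172 174 172 176 175 172 177 174 141 127 158 167 151 159 175 176 176 172 172 174 175 175 171 170 169]
 [177 176 177 175 178 178 173 138 140 178 178 169 159 139 157 176 177 176 174 175 174 172 172 172 171]
 [175 175 174 174 173 179 145  79 107 165 181 172 166 156 162 177 177 175 176 175 174 172 174 168 170]
 [174 175 173 175 175 179 132  42  47 114 169 177 172 167 161 164 174 173 172 174 173 170 170 173 172]
 [174 169 174 176 173 175 132  57  54  70 136 170 178 170 167 153 160 176 172 172 172 170 172 174 172]
 [172 172 172 175 140  86  80  80  64  48  88 125 162 177 167 162 135 154 176 175 175 172 172 173 174]
 [175 174 172 175 135  82  8
[... 1023 characters left out ...]
 180 180 176 178 178 184 142  82  88  86  85  68  53  48  98 134 162 176 177 175]
 [177 179 140  83  98 150 176 180 177 181 183 142  91  91  84  88  75  62  58  95 154 181 177 175 172]
 [175 177 138  96  91  98 136 166 180 181 181 181 182 142  80  86  90 113 163 186 179 175 177 174 172]
 [171 175 182 180 140  84  82  94 134 166 175 180 179 139  83  82 145 182 182 179 174 173 177 170 174]
 [173 174 173 179 138  97  92  80  84  98 104 114 129 117  93  86  87 148 177 176 174 173 172 171 171]
 [172 176 172 176 176 183 140  94  95  92  94  94  97  86  80  87 149 180 176 175 175 175 173 172 168]
 [174 175 173 173 173 173 175 176 178 180 182 180 180 139  90 146 175 177 175 175 177 174 177 171 173]]
```

View pics/c2.png

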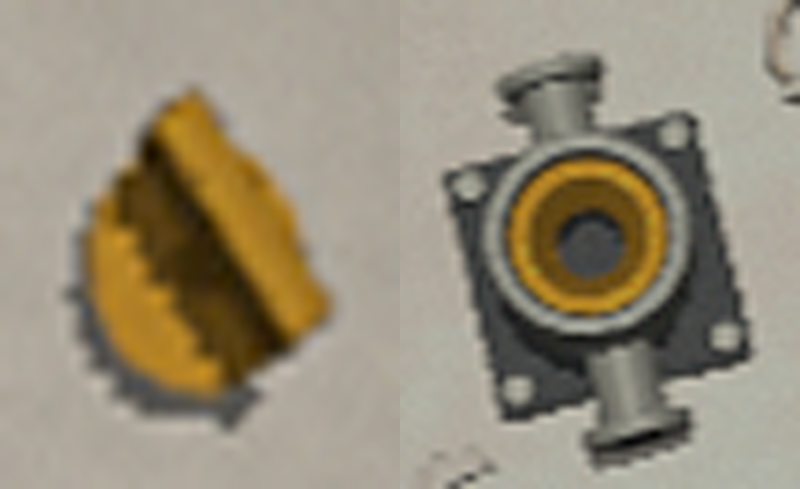

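The left half shows the handle's top face as a bright strip with corners at about (152,128), (195,92), (330,303) and (290,350) in the crop. The right half shows the housing ring centred at (586,236), the foot corners and bolts, and stubs running from (552,75) to (640,435).

```bash
python3 - <<'E'
from h import *
k=[np.array([394+u/11.76-.5,200+v/14.38-.5]) for u,v in[(152,128),(195,92),(330,303),(290,350)]]
P=np.array([ray("top",p,.078)[:2] for p in k]);print("key handle centre",P.mean(0))
d=(P[2]+P[3]-P[0]-P[1])/2;print("len",np.linalg.norm(d),"w",np.linalg.norm((P[1]+P[2]-P[0]-P[3])/2),"yaw",np.degrees(np.arctan2(d[1],d[0])))
def r(u,v,z):return ray("top",(262+(u-400)/7.41-.5,188+v/7.41-.5),z)[:2]
# cone disc: fit circle on left outer edge pixels
q=[(90,235),(88,270),(98,310),(115,345),(145,375),(185,393),(215,397)]
A=np.array([ray("top",(394+u/11.76-.5,200+v/14.38-.5),.0225)[:2] for u,v in q])
M=np.c_[2*A,np.ones(len(A))];s=np.linalg.lstsq(M,(A**2).sum(1),rcond=None)[0];print("cone",s[:2],np.sqrt(s[2]+s[:2]@s[:2]))
print("ring",r(586,236,.08))
for n,q,z in(("corners",[(443,178),(690,113),(752,352),(503,420)],.01),("bolts",[(469,185),(676,132),(726,335),(517,390)],.014)):
    Q=np.array([r(*p,z) for p in q]);d=(Q[0]+Q[1]-Q[2]-Q[3])/2;e=(Q[0]+Q[3]-Q[1]-Q[2])/2
    print(n,Q.mean(0),np.linalg.norm(d),np.linalg.norm(e),np.degrees(np.arctan2(d[1],d[0])),np.degrees(np.arctan2(e[1],e[0]))-90)
a,b=r(552,75,.05),r(640,435,.05);d=a-b;print("stub",(a+b)/2,np.linalg.norm(d),np.degrees(np.arctan2(d[1],d[0])))
# auto ring fit in the top view: brass ring
for p in [(.44,-.24,.078)]:print(proj("scene",p))
f=cv2.imread("pics/scene0.png");h=cv2.cvtColor(f,cv2.COLOR_BGR2HSV)
m=cv2.inRange(h,(12,110,60),(32,255,255));m[:180]=0;m[250:]=0;m[:,:290]=0;m[:,420:]=0
n,l,s,ce=cv2.connectedComponentsWithStats(m)
for i in range(1,n):
    if s[i,4]>8: print(s[i],ce[i])
E
```

```text
key handle centre [ 0.46404248 -0.29752355]
len 0.05113473187379903 w 0.012758655645152482 yaw -147.47756781557612
cone [ 0.46543829 -0.29939423] 0.027222565292332516
ring [0.4691316  0.04922565]
corners [0.46966493 0.04924633] 0.09702752426932144 0.09881929473139722 11.720286246933993 12.179785003775592
bolts [0.47094881 0.04896496] 0.08183892549838889 0.08248482806037599 11.00114831899202 11.721302310307436
stub [0.46764796 0.04756608] 0.14068631757362088 11.225160952162488
[368.76649869 195.32985921]
[367 189   5   6  24] [368.58333333 191.16666667]
[339 199  13  11  80] [345.125 204.3  ]
[367 201   4   6  18] [368.77777778 203.11111111]
[338 211  15  11 109] [344.93577982 216.2293578 ]
[306 218  16   6  73] [313.42465753 220.21917808]
[368 224  10   7  41] [372.58536585 227.43902439]
```

Measurements so far:
- **Small key:** axis at about (0.4645, -0.298), handle yaw 32.5°.
- **Valve:** (0.469, 0.049), yaw about 11.6°.

Next is a helper that turns goals into row numbers.

```bash
cat >> h.py <<'E'
from scipy.spatial.transform import Rotation as Ro
def rot(q): return Ro.from_quat(np.roll(q,-1))
def down(deg): return rot(np.array([0,np.cos(np.radians(deg)/2),np.sin(np.radians(deg)/2),0]))
def rows(goals,start=None):
    "goals: (xyz,yaw deg); every row relative to the previous goal (a new call each)"
    s=manip.state();p,R=(s["tool_pos"],rot(s["tool_rot"])) if start is None else (np.array(start[0]),down(start[1]))
    for g,y in goals:
        G=down(y);print("goal",g,y,"row",np.round(R.inv().apply(np.array(g)-p)/.4,4),np.round((R.inv()*G).as_rotvec()/.5,4));p,R=np.array(g),G
def st():
    s=manip.state();print("t",s["time"],"p",np.round(s["tool_pos"],4),"yaw",round(float(np.degrees(np.arctan2(*rot(s["tool_rot"]).as_matrix()[1::-1,0]))),2),"F",np.round(s["contact_force"],2),"M",np.round(s["ft_torque"],3),"g",round(s["gripper_width"],3))
E
python3 -c "
from h import *
st();rows([((.4645,-.298,.15),32.5),((.4645,-.298,.046),32.5)])"
```

```text
t 0.1 p [ 0.1952 -0.5932  0.2302] yaw 18.21 F [-0.37  0.76 -0.01] M [-0.038  0.001 -0.016] g 1.0
goal (0.4645, -0.298, 0.15) 32.5 row [ 0.8701 -0.4902  0.2016] [-0.0036 -0.0009 -0.4989]
goal (0.4645, -0.298, 0.046) 32.5 row [0.   0.   0.26] [0. 0. 0.]
```

>>> carry_out:
  moves:
    - [0.6, 0.87, -0.49, 0.2, -0.0036, 0, -0.5]
    - [0.6, 0.87, -0.49, 0.2, -0.0036, 0, -0.5]
    - [0.6, 0.87, -0.49, 0.2, -0.0036, 0, -0.5]
    - [0.6, 0.87, -0.49, 0.2, -0.0036, 0, -0.5]
    - [0.6, 0.87, -0.49, 0.2, -0.0036, 0, -0.5]
    - [0.6, 0.87, -0.49, 0.2, -0.0036, 0, -0.5]
    - [0.6, 0.87, -0.49, 0.2, -0.0036, 0, -0.5]
    - [0.6, 0.87, -0.49, 0.2, -0.0036, 0, -0.5]

```text
time: 0.77
tool_pos: [0.4165, -0.3504, 0.1651]
tool_rot: [0.001, 0.96, 0.28, 0.0]
contact_force: [-0.6, 0.2, -0.4]
gripper_width: 0.601
```

```bash
python3 -c "
from h import *
st();rows([((.4645,-.298,.15),32.5),((.4645,-.298,.046),32.5)])"
```

```text
t 0.7667 p [ 0.4165 -0.3504  0.1651] yaw 32.52 F [-0.55  0.24 -0.36] M [-0.035 -0.028  0.005] g 0.601
goal (0.4645, -0.298, 0.15) 32.5 row [ 0.1717 -0.0459  0.0376] [0.0028 0.0005 0.0008]
goal (0.4645, -0.298, 0.046) 32.5 row [0.   0.   0.26] [0. 0. 0.]
```

>>> carry_out:
  moves:
    - [0.6, 0.17, -0.045, 0.035, 0, 0, 0]
    - [0.6, 0.17, -0.045, 0.035, 0, 0, 0]
    - [0.6, 0.17, -0.045, 0.035, 0, 0, 0]
    - [0.6, 0.17, -0.045, 0.035, 0, 0, 0]

```text
time: 1.1
tool_pos: [0.4637, -0.2989, 0.1507]
tool_rot: [0.0, 0.96, 0.282, -0.001]
contact_force: [-0.0, -0.4, -0.5]
gripper_width: 0.601
```

```bash
python3 -c "
from h import *
st();rows([((.4645,-.298,.15),32.5),((.4645,-.298,.046),32.5)])
f=manip.grab_frame('top')[:,:,::-1]
cv2.imwrite('pics/t2.png',cv2.resize(f[170:270,350:480],(780,600),interpolation=cv2.INTER_CUBIC))"
```

```text
t 1.1 p [ 0.4637 -0.2989  0.1507] yaw 32.72 F [-0.01 -0.44 -0.52] M [-0.072  0.037  0.049] g 0.601
goal (0.4645, -0.298, 0.15) 32.5 row [ 0.003  -0.0008  0.0017] [-0.0002  0.0021  0.0076]
goal (0.4645, -0.298, 0.046) 32.5 row [0.   0.   0.26] [0. 0. 0.]
```

View pics/t2.png

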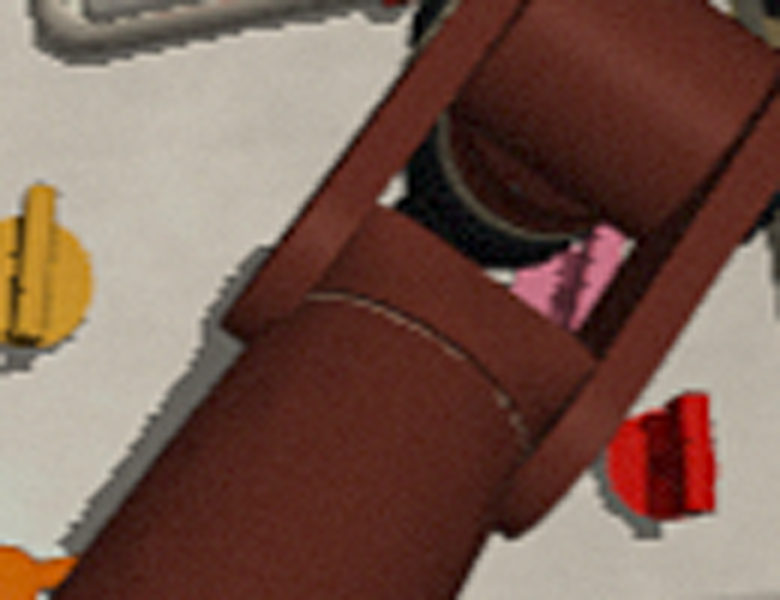

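The arm hides the key in the top view, which is expected, with no sign of a problem. I'll descend and grip, keeping away from the cone.

>>> carry_out:
  moves:
    - [0.6, 0.002, 0, 0.13, 0, 0, 0]
    - [0.6, 0.002, 0, 0.2, 0, 0, 0]
    - [0.6, 0.002, 0, 0.258, 0, 0, 0]
    - [0.6, 0.002, 0, 0.258, 0, 0, 0]
    - [0.6, 0.002, 0, 0.258, 0, 0, 0]

```text
time: 1.57
tool_pos: [0.4627, -0.3007, 0.0476]
tool_rot: [-0.0, 0.96, 0.279, -0.001]
contact_force: [1.0, -0.4, 1.0]
gripper_width: 0.596
```

```bash
python3 -c "
from h import *
st()
f=manip.grab_frame('scene')[:,:,::-1]
cv2.imwrite('pics/s2.png',cv2.resize(f[150:240,320:440],(800,600),interpolation=cv2.INTER_CUBIC))"
```

```text
t 1.5667 p [ 0.4627 -0.3007  0.0476] yaw 32.43 F [ 0.97 -0.4   1.01] M [ 0.011 -0.001 -0.033] g 0.596
```

View pics/s2.png

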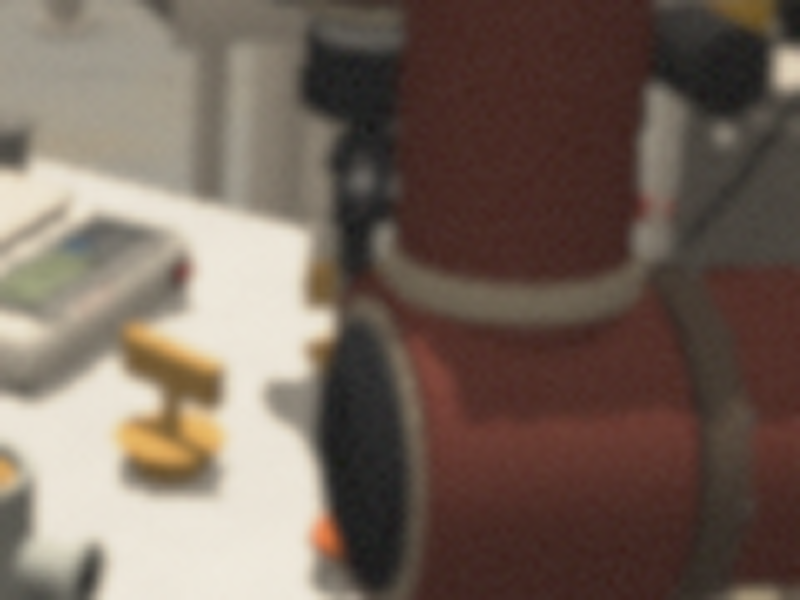

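The arm blocks the scene view of the small key, and the large key is undisturbed. I'll settle, then check position noise before gripping.

>>> carry_out:
  moves:
    - [0.6, 0, 0, 0, 0, 0, 0]
    - [0.6, 0, 0, 0, 0, 0, 0]

```text
time: 1.78
tool_pos: [0.4656, -0.3021, 0.0515]
tool_rot: [0.003, 0.96, 0.28, 0.002]
contact_force: [0.6, 1.0, -0.9]
gripper_width: 0.597
```

>>> carry_out:
  moves:
    - [0.6, 0, 0, 0, 0, 0, 0]

```text
time: 1.87
tool_pos: [0.4653, -0.3016, 0.051]
tool_rot: [0.003, 0.96, 0.28, 0.001]
contact_force: [0.6, -0.3, 0.2]
gripper_width: 0.601
```

>>> carry_out:
  moves:
    - [0.6, 0, 0, 0, 0, 0, 0]

```text
time: 1.95
tool_pos: [0.4649, -0.3011, 0.0502]
tool_rot: [0.002, 0.96, 0.28, 0.001]
contact_force: [-0.8, -0.7, -0.1]
gripper_width: 0.606
```

>>> carry_out:
  moves:
    - [0.6, 0, 0, 0, 0, 0, 0]
    - [0.6, 0, 0, 0, 0, 0, 0]
    - [0.6, 0, 0, 0, 0, 0, 0]

```text
time: 2.2
tool_pos: [0.4642, -0.3003, 0.0487]
tool_rot: [0.001, 0.96, 0.28, 0.0]
contact_force: [0.9, -0.2, 0.0]
gripper_width: 0.597
```

```bash
python3 -c "
from h import *
st();rows([((.4645,-.298,.047),32.5)])"
```

```text
t 2.2 p [ 0.4642 -0.3003  0.0487] yaw 32.54 F [ 0.88 -0.22  0.02] M [0.035 0.013 0.023] g 0.597
goal (0.4645, -0.298, 0.047) 32.5 row [ 0.0038 -0.0044  0.0043] [0.0038 0.0004 0.0014]
```

>>> carry_out:
  moves:
    - [0.6, 0.004, -0.004, 0.002, 0, 0, 0]
    - [0.6, 0.004, -0.004, 0.002, 0, 0, 0]
    - [0, 0.004, -0.004, 0.002, 0, 0, 0]
    - [0, 0.004, -0.004, 0.002, 0, 0, 0]
    - [0, 0.004, -0.004, 0.002, 0, 0, 0]
    - [0, 0.004, -0.004, 0.002, 0, 0, 0]
    - [0, 0.004, -0.004, 0.002, 0, 0, 0]
    - [0, 0.004, -0.004, 0.002, 0, 0, 0]

```text
time: 2.87
tool_pos: [0.4647, -0.2982, 0.0479]
tool_rot: [0.001, 0.96, 0.28, 0.0]
contact_force: [0.2, -0.6, -0.4]
gripper_width: 0.153
```

>>> carry_out:
  moves:
    - [0, 0, 0, 0, 0, 0, 0]
    - [0, 0, 0, 0, 0, 0, 0]
    - [0, 0, 0, 0, 0, 0, 0]
    - [0, 0, 0, 0, 0, 0, 0]

```text
time: 3.2
tool_pos: [0.4647, -0.2982, 0.0479]
tool_rot: [0.001, 0.96, 0.28, 0.0]
contact_force: [0.5, -0.9, -0.4]
gripper_width: 0.153
```

```bash
python3 -c "
from h import *
st();rows([((.4645,-.298,.047),32.5)])"
```

```text
t 3.2 p [ 0.4647 -0.2982  0.0479] yaw 32.53 F [ 0.47 -0.89 -0.42] M [-0.085 -0.064  0.031] g 0.153
goal (0.4645, -0.298, 0.047) 32.5 row [-0.0001 -0.0008  0.0022] [0.0042 0.0003 0.001 ]
```

Gripped: the opening of 0.153 (about 13 mm) matches the 14 mm handle. Lifting.

>>> carry_out:
  moves:
    - [0, 0, 0, -0.05, 0, 0, 0]
    - [0, 0, 0, -0.12, 0, 0, 0]
    - [0, 0, 0, -0.2, 0, 0, 0]
    - [0, 0, 0, -0.28, 0, 0, 0]
    - [0, 0, 0, -0.34, 0, 0, 0]
    - [0, 0, 0, -0.36, 0, 0, 0]
    - [0, 0, 0, -0.36, 0, 0, 0]
    - [0, 0, 0, -0.36, 0, 0, 0]

```text
time: 3.87
tool_pos: [0.464, -0.2975, 0.1904]
tool_rot: [0.0, 0.96, 0.28, -0.0]
contact_force: [0.2, -0.0, -2.2]
gripper_width: 0.152
```

```bash
python3 -c "
from h import *
st();rows([((.469,.0,.19),11.6),((.469,.049,.19),11.6)])"
```

```text
t 3.8667 p [ 0.464  -0.2975  0.1904] yaw 32.53 F [ 0.22 -0.   -2.2 ] M [ 0.04  -0.013  0.001] g 0.152
goal (0.469, 0.0, 0.19) 11.6 row [ 4.105e-01 -6.202e-01  6.000e-04] [4.000e-04 1.400e-03 7.307e-01]
goal (0.469, 0.049, 0.19) 11.6 row [ 0.0246 -0.12    0.    ] [0. 0. 0.]
```

>>> carry_out:
  moves:
    - [0, 0.03, -0.05, 0, 0, 0, 0.06]
    - [0, 0.08, -0.12, 0, 0, 0, 0.15]
    - [0, 0.14, -0.2, 0, 0, 0, 0.25]
    - [0, 0.2, -0.3, 0, 0, 0, 0.35]
    - [0, 0.26, -0.39, 0, 0, 0, 0.47]
    - [0, 0.32, -0.48, 0, 0, 0, 0.57]
    - [0, 0.37, -0.56, 0, 0, 0, 0.67]
    - [0, 0.41, -0.62, 0, 0, 0, 0.73]

```text
time: 4.53
tool_pos: [0.4671, 0.0022, 0.1878]
tool_rot: [-0.0, 0.995, 0.101, -0.002]
contact_force: [1.3, 0.5, -1.7]
gripper_width: 0.157
```

>>> carry_out:
  moves:
    - [0, 0.012, -0.06, 0, 0, 0, 0]
    - [0, 0.02, -0.1, 0, 0, 0, 0]
    - [0, 0.0246, -0.12, 0, 0, 0, 0]
    - [0, 0.0246, -0.12, 0, 0, 0, 0]
    - [0, 0.0246, -0.12, 0, 0, 0, 0]
    - [0, 0.0246, -0.12, 0, 0, 0, 0]

```text
time: 5.03
tool_pos: [0.469, 0.0475, 0.1902]
tool_rot: [0.001, 0.995, 0.101, -0.001]
contact_force: [0.0, 0.7, -0.7]
gripper_width: 0.156
```

```bash
python3 -c "
from h import *
st();rows([((.469,.049,.19),11.6)])
f=manip.grab_frame('scene')[:,:,::-1]
cv2.imwrite('pics/s3.png',cv2.resize(f[150:260,260:400],(764,600),interpolation=cv2.INTER_CUBIC))
cv2.imwrite('pics/sraw3.png',f)
print(proj('scene',(.469,.049,.08)),proj('scene',(.469,.049,.142)))"
```

```text
t 5.0333 p [0.469  0.0475 0.1902] yaw 11.56 F [ 0.02  0.72 -0.73] M [0.034 0.03  0.023] g 0.156
goal (0.469, 0.049, 0.19) 11.6 row [ 0.0007 -0.0038  0.0005] [ 0.0036  0.0028 -0.0015]
[313.11481337 219.23891348] [312.99425183 202.15994269]
```

View pics/s3.png

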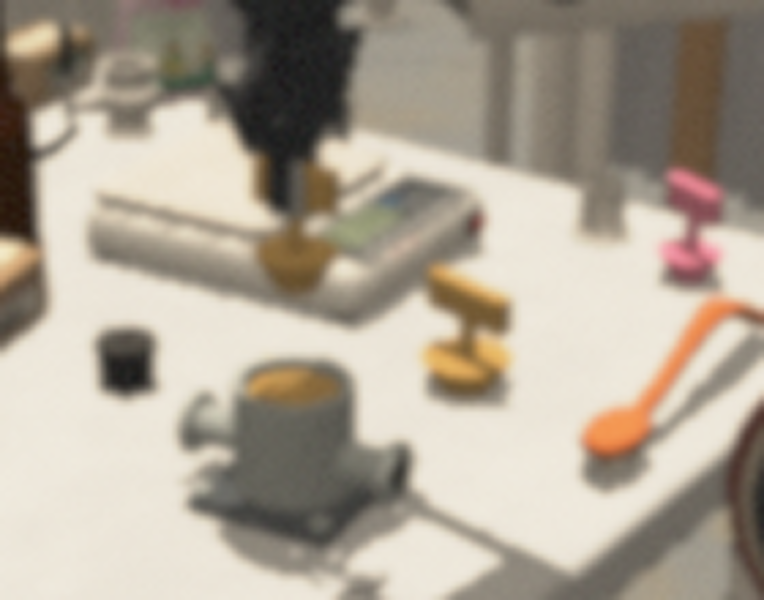

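The scene view shows the key held upright at crop (295,265), in line with the housing centre at (297,385). The large key and pink key are untouched. Now I'll descend to just above the earliest possible contact (TCP about 0.110).

>>> carry_out:
  moves:
    - [0, 0, -0.003, 0.06, 0, 0, 0]
    - [0, 0, -0.003, 0.12, 0, 0, 0]
    - [0, 0, -0.003, 0.165, 0, 0, 0]
    - [0, 0, -0.003, 0.183, 0, 0, 0]
    - [0, 0, -0.003, 0.183, 0, 0, 0]
    - [0, 0, -0.003, 0.183, 0, 0, 0]
    - [0, 0, -0.003, 0.183, 0, 0, 0]

```text
time: 5.67
tool_pos: [0.4703, 0.049, 0.1196]
tool_rot: [0.001, 0.995, 0.101, 0.002]
contact_force: [0.2, 0.1, -1.6]
gripper_width: 0.155
```

>>> carry_out:
  moves:
    - [0, 0, 0, 0, 0, 0, 0]
    - [0, 0, 0, 0, 0, 0, 0]
    - [0, 0, 0, 0, 0, 0, 0]

```text
time: 5.92
tool_pos: [0.4698, 0.0494, 0.119]
tool_rot: [0.001, 0.995, 0.101, 0.001]
contact_force: [0.1, 0.1, -1.5]
gripper_width: 0.153
```

```bash
python3 -c "
from h import *
st();rows([((.469,.049,.112),11.6)])"
```

```text
t 5.9167 p [0.4698 0.0494 0.119 ] yaw 11.62 F [ 0.11  0.09 -1.48] M [0.044 0.006 0.024] g 0.153
goal (0.469, 0.049, 0.112) 11.6 row [-0.0022  0.0005  0.0176] [ 0.0044 -0.0043  0.0007]
```

>>> carry_out:
  moves:
    - [0, -0.001, 0, 0.006, 0, 0, 0]
    - [0, -0.001, 0, 0.012, 0, 0, 0]
    - [0, -0.001, 0, 0.017, 0, 0, 0]
    - [0, -0.001, 0, 0.017, 0, 0, 0]
    - [0, -0.001, 0, 0.017, 0, 0, 0]
    - [0, -0.001, 0, 0.017, 0, 0, 0]

```text
time: 6.42
tool_pos: [0.4687, 0.0493, 0.1111]
tool_rot: [0.001, 0.995, 0.101, 0.0]
contact_force: [-0.5, -0.3, -0.9]
gripper_width: 0.16
```

>>> carry_out:
  moves:
    - [0, 0, 0, 0.002, 0, 0, 0]
    - [0, 0, 0, 0.003, 0, 0, 0]
    - [0, 0, 0, 0.003, 0, 0, 0]
    - [0, 0, 0, 0.003, 0, 0, 0]

```text
time: 6.75
tool_pos: [0.4688, 0.0493, 0.1101]
tool_rot: [0.001, 0.995, 0.101, 0.0]
contact_force: [0.6, 0.1, -1.5]
gripper_width: 0.152
```

>>> carry_out:
  moves:
    - [0, 0, 0, 0.002, 0, 0, 0]
    - [0, 0, 0, 0.004, 0, 0, 0]
    - [0, 0, 0, 0.004, 0, 0, 0]
    - [0, 0, 0, 0.004, 0, 0, 0]

```text
time: 7.08
tool_pos: [0.4687, 0.0493, 0.1084]
tool_rot: [0.001, 0.995, 0.101, 0.0]
contact_force: [0.3, 1.4, -1.7]
gripper_width: 0.154
```

>>> carry_out:
  moves:
    - [0, 0, 0, 0.002, 0, 0, 0]
    - [0, 0, 0, 0.004, 0, 0, 0]
    - [0, 0, 0, 0.004, 0, 0, 0]
    - [0, 0, 0, 0.004, 0, 0, 0]

```text
time: 7.42
tool_pos: [0.4692, 0.0492, 0.1071]
tool_rot: [0.001, 0.995, 0.101, 0.001]
contact_force: [1.3, -0.3, -1.4]
gripper_width: 0.153
```

>>> carry_out:
  moves:
    - [0, 0, 0, 0.001, 0, 0, 0]
    - [0, 0, 0, 0.003, 0, 0, 0]
    - [0, 0, 0, 0.003, 0, 0, 0]
    - [0, 0, 0, 0.003, 0, 0, 0]

```text
time: 7.75
tool_pos: [0.4695, 0.0492, 0.1062]
tool_rot: [0.001, 0.995, 0.101, 0.001]
contact_force: [3.1, -0.6, -0.0]
gripper_width: 0.159
```

```bash
python3 -c "
from h import *
st()"
```

```text
t 7.75 p [0.4695 0.0492 0.1062] yaw 11.62 F [ 3.07 -0.57 -0.03] M [-0.161 -0.454  0.015] g 0.159
```

One-sided cone contact: the wall pushes the tool toward +x (3 N sideways, about 1.7 N up). I'll shift about 1 mm toward +x.

>>> carry_out:
  moves:
    - [0, 0.0015, 0, 0, 0, 0, 0]
    - [0, 0.003, 0.0005, 0, 0, 0, 0]
    - [0, 0.003, 0.0005, 0, 0, 0, 0]
    - [0, 0.003, 0.0005, 0, 0, 0, 0]

```text
time: 8.08
tool_pos: [0.47, 0.0492, 0.1056]
tool_rot: [0.001, 0.995, 0.101, 0.0]
contact_force: [1.7, -2.2, 0.6]
gripper_width: 0.15
```

```bash
python3 -c "
from h import *
st()"
```

```text
t 8.0833 p [0.47   0.0492 0.1056] yaw 11.62 F [ 1.68 -2.25  0.61] M [-0.294 -0.278  0.005] g 0.15
```

>>> carry_out:
  moves:
    - [0, 0.001, 0.0012, 0, 0, 0, 0]
    - [0, 0.002, 0.0024, 0, 0, 0, 0]
    - [0, 0.002, 0.0024, 0, 0, 0, 0]
    - [0, 0.002, 0.0024, 0, 0, 0, 0]

```text
time: 8.42
tool_pos: [0.4705, 0.0488, 0.1053]
tool_rot: [0.0, 0.995, 0.101, -0.0]
contact_force: [-0.2, 0.8, 0.4]
gripper_width: 0.151
```

```bash
python3 -c "
from h import *
st()"
```

```text
t 8.4167 p [0.4705 0.0488 0.1053] yaw 11.62 F [-0.18  0.77  0.4 ] M [ 0.054  0.116 -0.032] g 0.151
```

Sideways force is now about zero. Pressing down in small steps.

>>> carry_out:
  moves:
    - [0, 0, 0, 0.0012, 0, 0, 0]
    - [0, 0, 0, 0.0012, 0, 0, 0]
    - [0, 0, 0, 0.0012, 0, 0, 0]
    - [0, 0, 0, 0.0012, 0, 0, 0]

```text
time: 8.75
tool_pos: [0.4706, 0.0488, 0.1051]
tool_rot: [0.001, 0.995, 0.101, -0.0]
contact_force: [-2.4, 1.1, 1.0]
gripper_width: 0.154
```

```bash
python3 -c "
from h import *
st()"
```

```text
t 8.75 p [0.4706 0.0488 0.1051] yaw 11.62 F [-2.36  1.13  1.05] M [ 0.165  0.429 -0.021] g 0.154
```

>>> carry_out:
  moves:
    - [0, -0.0009, -0.0007, 0, 0, 0, 0]
    - [0, -0.0009, -0.0007, 0.001, 0, 0, 0]
    - [0, -0.0009, -0.0007, 0.001, 0, 0, 0]
    - [0, -0.0009, -0.0007, 0.001, 0, 0, 0]

```text
time: 9.08
tool_pos: [0.4706, 0.0488, 0.1049]
tool_rot: [0.001, 0.995, 0.101, 0.0]
contact_force: [-2.2, 0.1, 2.5]
gripper_width: 0.151
```

```bash
python3 -c "
from h import *
st()"
```

```text
t 9.0833 p [0.4706 0.0488 0.1049] yaw 11.62 F [-2.18  0.06  2.5 ] M [ 0.083  0.398 -0.019] g 0.151
```

>>> carry_out:
  moves:
    - [0, -0.0012, -0.0005, 0, 0, 0, 0]
    - [0, -0.0012, -0.0005, 0.0008, 0, 0, 0]
    - [0, -0.0012, -0.0005, 0.0012, 0, 0, 0]
    - [0, -0.0012, -0.0005, 0.0012, 0, 0, 0]

```text
time: 9.42
tool_pos: [0.4704, 0.0488, 0.1047]
tool_rot: [0.001, 0.995, 0.101, 0.001]
contact_force: [-0.2, 0.6, 3.0]
gripper_width: 0.155
```

```bash
python3 -c "
from h import *
st()"
```

```text
t 9.4167 p [0.4704 0.0488 0.1047] yaw 11.62 F [-0.16  0.56  3.02] M [-0.039  0.17  -0.008] g 0.155
```

>>> carry_out:
  moves:
    - [0, -0.0004, 0, 0.0006, 0, 0, 0]
    - [0, -0.0004, 0, 0.0012, 0, 0, 0]
    - [0, -0.0004, 0, 0.0012, 0, 0, 0]
    - [0, -0.0004, 0, 0.0012, 0, 0, 0]

```text
time: 9.75
tool_pos: [0.4704, 0.0488, 0.1044]
tool_rot: [0.001, 0.995, 0.101, 0.001]
contact_force: [-0.9, -0.7, 5.2]
gripper_width: 0.153
```

```bash
python3 -c "
from h import *
st()"
```

```text
t 9.75 p [0.4704 0.0488 0.1044] yaw 11.62 F [-0.87 -0.69  5.2 ] M [ 0.001  0.146 -0.007] g 0.153
```

Now at about 7 N on the cup (5.2 measured plus 1.8 for the key's weight), well centred. Starting the rock anticlockwise in 15° halves.

>>> carry_out:
  moves:
    - [0, 0, 0, 0, 0, 0, -0.1]
    - [0, 0, 0, 0, 0, 0, -0.2]
    - [0, 0, 0, 0, 0, 0, -0.32]
    - [0, 0, 0, 0, 0, 0, -0.44]
    - [0, 0, 0, 0, 0, 0, -0.53]
    - [0, 0, 0, 0, 0, 0, -0.53]

```text
time: 10.25
tool_pos: [0.4703, 0.049, 0.1043]
tool_rot: [0.001, 0.973, 0.233, 0.001]
contact_force: [-0.6, 0.4, 4.7]
gripper_width: 0.149
```

```bash
python3 -c "
from h import *
st()"
```

```text
t 10.25 p [0.4703 0.049  0.1043] yaw 26.89 F [-0.56  0.42  4.68] M [0.165 0.217 0.046] g 0.149
```

>>> carry_out:
  moves:
    - [0, 0, 0, 0.0004, 0, 0, -0.1]
    - [0, 0, 0, 0.0004, 0, 0, -0.2]
    - [0, 0, 0, 0.0004, 0, 0, -0.32]
    - [0, 0, 0, 0.0004, 0, 0, -0.44]
    - [0, 0, 0, 0.0004, 0, 0, -0.53]
    - [0, 0, 0, 0.0004, 0, 0, -0.53]

```text
time: 10.75
tool_pos: [0.4701, 0.0492, 0.1042]
tool_rot: [0.001, 0.933, 0.359, 0.0]
contact_force: [-0.9, 1.0, 6.4]
gripper_width: 0.155
```

```bash
python3 -c "
from h import *
st()"
```

```text
t 10.75 p [0.4701 0.0492 0.1042] yaw 42.07 F [-0.89  0.97  6.38] M [0.293 0.325 0.062] g 0.155
```

Now 30.4° anticlockwise, pressing with about 8 N. Returning through the pipe line.

>>> carry_out:
  moves:
    - [0, 0, 0, -0.0003, 0, 0, 0.1]
    - [0, 0, 0, -0.0003, 0, 0, 0.22]
    - [0, 0, 0, -0.0003, 0, 0, 0.34]
    - [0, 0, 0, -0.0003, 0, 0, 0.46]
    - [0, 0, 0, -0.0003, 0, 0, 0.58]
    - [0, 0, 0, -0.0003, 0, 0, 0.7]
    - [0, 0, 0, -0.0003, 0, 0, 0.82]
    - [0, 0, 0, -0.0003, 0, 0, 0.94]

```text
time: 11.42
tool_pos: [0.4704, 0.0489, 0.1043]
tool_rot: [0.001, 0.992, 0.13, 0.001]
contact_force: [-0.6, 0.1, 4.5]
gripper_width: 0.156
```

```bash
python3 -c "
from h import *
st()"
```

```text
t 11.4167 p [0.4704 0.0489 0.1043] yaw 14.9 F [-0.6   0.13  4.51] M [ 0.025  0.131 -0.011] g 0.156
```

>>> carry_out:
  moves:
    - [0, 0, 0, 0.0003, 0, 0, 0.12]
    - [0, 0, 0, 0.0003, 0, 0, 0.24]
    - [0, 0, 0, 0.0003, 0, 0, 0.36]
    - [0, 0, 0, 0.0003, 0, 0, 0.48]
    - [0, 0, 0, 0.0003, 0, 0, 0.6]
    - [0, 0, 0, 0.0003, 0, 0, 0.6]

```text
time: 11.92
tool_pos: [0.4705, 0.0486, 0.1043]
tool_rot: [0.001, 1.0, -0.02, 0.001]
contact_force: [-0.6, -0.8, 5.0]
gripper_width: 0.151
```

```bash
python3 -c "
from h import *
st()"
```

```text
t 11.9167 p [0.4705 0.0486 0.1043] yaw -2.24 F [-0.56 -0.78  5.03] M [-0.21   0.095 -0.056] g 0.151
```

>>> carry_out:
  moves:
    - [0, 0, 0.0004, 0, 0, 0, 0.12]
    - [0, 0, 0.0004, 0, 0, 0, 0.24]
    - [0, 0, 0.0004, 0, 0, 0, 0.36]
    - [0, 0, 0.0004, 0, 0, 0, 0.48]
    - [0, 0, 0.0004, 0, 0, 0, 0.58]
    - [0, 0, 0.0004, 0, 0, 0, 0.58]

```text
time: 12.42
tool_pos: [0.4705, 0.0483, 0.1043]
tool_rot: [0.001, 0.987, -0.164, 0.001]
contact_force: [-1.1, -1.7, 4.8]
gripper_width: 0.152
```

```bash
python3 -c "
from h import *
st()"
```

```text
t 12.4167 p [0.4705 0.0483 0.1043] yaw -18.84 F [-1.05 -1.73  4.84] M [-0.227  0.17   0.014] g 0.152
```

Now 30.4° clockwise of the line, pressing with about 6.6 N. Bringing the handle back in line (30.4°, so 1.06 in total).

>>> carry_out:
  moves:
    - [0, 0, 0, 0.0002, 0, 0, -0.12]
    - [0, 0, 0, 0.0002, 0, 0, -0.24]
    - [0, 0, 0, 0.0002, 0, 0, -0.36]
    - [0, 0, 0, 0.0002, 0, 0, -0.48]
    - [0, 0, 0, 0.0002, 0, 0, -0.58]
    - [0, 0, 0, 0.0002, 0, 0, -0.58]

```text
time: 12.92
tool_pos: [0.4705, 0.0485, 0.1042]
tool_rot: [0.001, 1.0, -0.018, 0.001]
contact_force: [-0.5, 0.8, 5.3]
gripper_width: 0.15
```

>>> carry_out:
  moves:
    - [0, 0, -0.0004, 0, 0, 0, -0.12]
    - [0, 0, -0.0004, 0, 0, 0, -0.24]
    - [0, 0, -0.0004, 0, 0, 0, -0.36]
    - [0, 0, -0.0004, 0, 0, 0, -0.48]
    - [0, 0, -0.0004, 0, 0, 0, -0.48]
    - [0, 0, -0.0004, 0, 0, 0, -0.48]

```text
time: 13.42
tool_pos: [0.4704, 0.0488, 0.1042]
tool_rot: [0.001, 0.995, 0.101, 0.001]
contact_force: [-0.6, -0.1, 4.8]
gripper_width: 0.153
```

```bash
python3 -c "
from h import *
st()"
```

```text
t 13.4167 p [0.4704 0.0488 0.1042] yaw 11.63 F [-0.61 -0.08  4.82] M [-0.003  0.228  0.023] g 0.153
```

In line again (yaw 11.6°), still pressing with about 6.6 N. Letting go, then rising straight up.

>>> carry_out:
  moves:
    - [0.3, 0, 0, 0, 0, 0, 0]
    - [0.5, 0, 0, 0, 0, 0, 0]
    - [0.5, 0, 0, 0, 0, 0, 0]
    - [0.5, 0, 0, 0, 0, 0, 0]
    - [0.5, 0, 0, 0, 0, 0, 0]

```text
time: 13.83
tool_pos: [0.4696, 0.0489, 0.1031]
tool_rot: [0.001, 0.995, 0.101, -0.0]
contact_force: [0.1, -0.9, 0.2]
gripper_width: 0.501
```

>>> carry_out:
  moves:
    - [0.5, 0, 0, -0.02, 0, 0, 0]
    - [0.5, 0, 0, -0.05, 0, 0, 0]
    - [0.5, 0, 0, -0.1, 0, 0, 0]
    - [0.5, 0, 0, -0.18, 0, 0, 0]
    - [0.5, 0, 0, -0.26, 0, 0, 0]
    - [0.5, 0, 0, -0.34, 0, 0, 0]
    - [0.5, 0, 0, -0.34, 0, 0, 0]

```text
time: 14.42
tool_pos: [0.4736, 0.0489, 0.2494]
tool_rot: [0.002, 0.995, 0.101, 0.008]
contact_force: [0.3, -0.9, 0.7]
gripper_width: 0.494
```

>>> carry_out:
  moves:
    - [0.5, 0.05, 0.1, 0, 0, 0, 0]
    - [0.5, 0.1, 0.2, 0, 0, 0, 0]
    - [0.5, 0.1, 0.3, 0, 0, 0, 0]
    - [0.5, 0.1, 0.4, 0, 0, 0, 0]
    - [0.5, 0.1, 0.5, 0, 0, 0, 0]
    - [0.5, 0.1, 0.6, 0, 0, 0, 0]
    - [0.5, 0.1, 0.6, 0, 0, 0, 0]
    - [0.5, 0.1, 0.6, 0, 0, 0, 0]

```text
time: 15.08
tool_pos: [0.5575, -0.18, 0.2409]
tool_rot: [0.001, 0.995, 0.1, 0.001]
contact_force: [0.0, 0.3, -1.3]
gripper_width: 0.495
```

```bash
python3 -c "
from h import *
st()
f=manip.grab_frame('scene')[:,:,::-1];t=manip.grab_frame('top')[:,:,::-1]
a=cv2.resize(f[180:260,270:370],(500,400),interpolation=cv2.INTER_CUBIC);b=cv2.resize(t[185:257,262:316],(300,400),interpolation=cv2.INTER_CUBIC)
cv2.imwrite('pics/e.png',np.hstack([a,b]));cv2.imwrite('pics/eraw.png',t)"
```

```text
t 15.0833 p [ 0.5575 -0.18    0.2409] yaw 11.42 F [ 0.04  0.3  -1.33] M [ 0.016 -0.051  0.021] g 0.495
```

View pics/e.png

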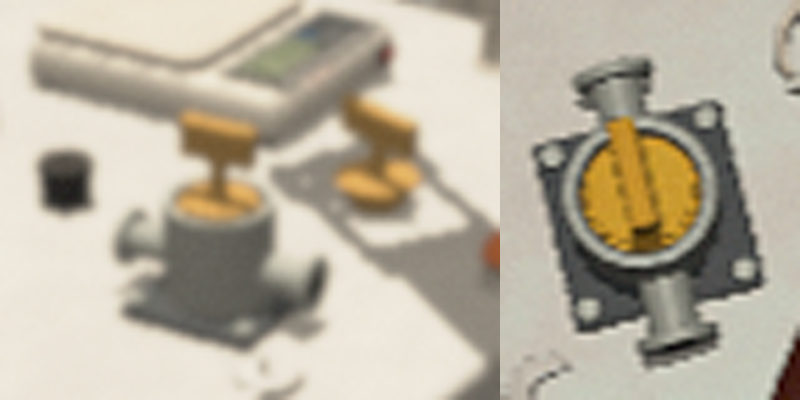

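The final view shows the key seated upright in the housing. Its handle runs (622,120) to (648,232), in line with the stubs, which run (612,75) to (680,345). The large key stands untouched and the arm is clear, so I'm handing in.

```bash
python3 -c "
from h import *
print(manip.job_done());st()"
```

```text
the job is handed in; nothing more can be done
None
the job is handed in; nothing more can be done
```

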